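# Stand the stop blade in the channel jig until it drops into its locating notch

## Robot

A 6-joint arm with a two-finger parallel gripper is mounted at the origin on the work surface. World frame = base frame: x ahead of the robot, y to its left, z up, the work surface at z = 0. Lengths are in m, angles in rad, forces in N, time in s.
With the tool pointing down it reaches from about 0.375 to 0.9 m from the base axis. Payload 3.1 kg.
Tool frame: the origin (TCP) lies at the centre of the arm's flange, where the gripper is bolted on; the fingertips stand 173 mm ahead of it and the grasp point (between the pads) lies 155 mm ahead of it; z points along the fingers, x is the direction in which the jaws open and shut, and the axes are right-handed (so a half turn about z gives the same grasp; the last joint's range is limited). The gripper opens to 85 mm and grips with 20 to 120 N. Pads are 22 mm wide; open, the fingers measure 114 mm over their backs; the gripper's body (76 mm by 85 mm) begins 54 mm behind the grasp point. The pads swing forward as they close: fully open they stand 13 mm farther back than shut.
Start: joints at [0.991, 0.527, 1.433, -0, 1.181, -0.178], TCP at [0.244, 0.575, 0.405] pointing down, gripper open.
Joint ranges: [-3.08, 3.08], [-0.75, 2.2], [0.22, 2.44], [-1.43, 4.57], [0, 2.65], [-2.85, 2.85]. Speed limits (rad/s): [2.79, 2.79, 3.14, 3.14, 3.14, 3.14].

## Interface

Orientations are given as a unit quaternion [x, y, z, w].
In Python, from station import manip gives the robot as it stands.
- The arm moves only by the shell command python3 -m jog 'ROWS' [OPENING] [FORCE]. ROWS is JSON, a list that holds one entry, the list of rows, each a list of 4 numbers: the shift along the world's x, y, z in mm, then the turn about the world's z in degrees. A call has exactly 8 rows; each row shifts and turns the commanded pose from where the row before left it; what a row does not reach is not made up. A row lasts 1/8 s, in which the tool goes at most 62.5 mm and 10.7 degrees, less where a joint would pass 70% of its speed; a pose out of reach is approached as far as the arm can. A call is refused whole if a number of a shift passes 62.5 or a number of a turn 10.7, either way. A call with a gripper value outside its range is refused whole. OPENING is the opening in per cent of the stroke, from 0 (shut) to 100 (fully open), set as the call begins (- or left out, the last holds). The fingers move at their own pace and stop on an object; FORCE is the grip in N (left out, the last holds). Time passes only in rows, so rows that do not move let the fingers close, or fill a call up. It gives the time, the measured TCP pose, the force and the opening at its end, in the units of the state.
- manip.sense(): the state, without advancing time (a new reading comes with each control period).
- manip.snapshot(name): name is "side" or "top"; returns the picture (400x640x3 uint8, red, green, blue); there is no depth.
- manip.camera_info(name): a dict with "fx", "fy", "cx", "cy" (pixels), "R" (3x3) and "t" (3): a world point X has camera coordinates R X + t. Camera axes: x right, y down, z forward; pixel columns grow to the right and rows downward; lengths in m; the calibration is good to about 2 mm. A picture is of the moment at which its call begins. camera_info takes no time and is no camera call.
- manip.sign_off(): hands the job in, once; it reports no verdict.
The state is a dict: "t": time; "q": joint angles; "qd": joint speeds; "tau": joint torques, N m; "tcp_pos": TCP position; "tool_rot": TCP orientation; "force": force on the tool from outside, world axes, zero at the start; "ft_torque": the same for the moment, N m; "finger_gap": opening from 0.0 (shut) to 1.0 (fully open).
Only numpy, scipy, OpenCV 4.12 (cv2) and the standard library are available. Lean on these libraries where they do the work, as an engineer would, in place of code of your own. Each camera call takes 0.05 s, during which the arm holds its last target. There are 200 camera calls.

## Task

Set up the coil jig: take the tall narrow aluminium blade out of the slanted rack and stand it upright in the jig's channel, then feel along the channel for the locating notch hidden in its floor, so that the blade drops fully home into the notch, and leave it standing there released. Do not force it, and leave the two wide plates and everything else on the bench where they are.

Things in the scene. Friction and masses are not known exactly. Their poses are not given: they have to be found in the camera images.
- blade: The stop blade: plain aluminium plate 8 mm thick (its x), 40 mm wide (its y), 130 mm tall (its z, up), about 0.1 kg. Origin: middle of its lower edge (foot). It starts in any one of the rack's three slots, leaning 0.35 rad with its top towards the rack's -x; the only tall narrow plate (the other two are 75 mm wide, 80 mm tall).
- jig: Fixed jig on a pink foam pad (220 x 290 x 6 mm). Origin on the bench under its middle; z up, y along the channel. Channel 11 mm wide (x -5.5 to +5.5 mm) between two aluminium rails 250 mm long, rail tops 62 mm above the bench, 4 mm 45-degree lead-in at the mouth, solid end blocks at y = -90 and +90 mm. Two blocks on the +x side are lower than the rails.
- channel_mouth (a point): Middle of the channel's mouth at rail-top height (62 mm above the bench), axes of the jig.
- strip_top (a point): Middle of the channel, at the height of its steel floor strip (32 mm above the bench). The strip has one notch, 47 mm long along y, 14 mm deep (bottom 18 mm above the bench). The last job left the strip anywhere: the notch's middle lies at jig y = -32 to +32 mm, unmeasured and hard to see. The blade cannot push the strip along.
- rack: Fixed plywood rack, base 180 x 110 x 12 mm, origin on the bench under its middle, z up. Three slots along its y, 46 mm apart in x, 11 mm wide, 100 mm long with open ends; slot floors 16 mm above the bench, walls 45 mm tall along the slant. All slots lean 0.35 rad, tops towards the rack's -x.
- plate_a: A wide aluminium plate, 8 x 75 x 80 mm (x, y, z), in another slot of the rack; origin at the middle of its lower edge. Leave alone.
- plate_b: As plate_a, in the remaining slot. Leave alone.
- bend_a: Copper return bend (U of 10 mm tube, 85 x 50 mm) lying on the jig's foam pad, on its -x side; origin on its underside at the centre of the curve. Leave alone.
- bend_b: Another such copper bend, lying flat on the bench between and beyond jig and rack. Leave alone.
- driver: Electric screwdriver, orange body 38 mm in diameter, 225 mm long, lying on the bench beyond the work; origin under its body. Leave alone.
- tape: Ring of tape, 90 mm across, 20 mm high, lying on the bench beyond the work; origin under its centre. Leave alone.
- spray: White bottle 52 mm in diameter, 150 mm tall, standing on the bench to the left, nearer the robot than jig and rack; origin under its middle. Leave alone.
Not all that is in view belongs to the job. What is shaped like the blade but purple or white is not meant.

How it is judged:
By the outcome, as a careful person would: the job done as asked, in the order asked, and still so for the second after the job is handed in, with the robot touching nothing.
It also fails if it takes over 48 s, if anything falls off the work surface, if the arm or the gripper's body presses on something with over 40 N, if the wrist force passes 120 N, or if a joint passes its speed limit or range.

## Working session

There is one attempt and no reset: what is moved stays moved. The work goes in short steps, Python scripts to look and compute and a shell command to move; the robot and the scene stay as the last step left them, time stands still between calls to the robot, and variables do not carry over. Pictures are saved under pics/ and viewed, about 8 in all and at most 12, crops included, and the job is handed in when it is done.

```bash
mkdir -p pics; ls
python3 - <<'E'
from station import manip
import cv2,numpy as np
s=manip.sense();print(s)
for n in("side","top"):
    i=manip.camera_info(n);print(n,i)
    cv2.imwrite(f"pics/{n}0.png",manip.snapshot(n)[:,:,::-1])
E
```

```text
pics
{'t': 0.0, 'q': array([ 9.90522247e-01,  5.28434301e-01,  1.43389717e+00, -1.71732240e-05,
        1.18139418e+00, -1.78490175e-01]), 'qd': array([ 0.00194148, -0.00087364, -0.00048336,  0.00049677,  0.00071485,
        0.00145579]), 'tau': array([-6.72376464e-04, -4.42349946e+01, -1.78026384e+01, -3.42719541e-04,
        8.48992844e-03,  8.20009980e-07]), 'tcp_pos': array([0.24418893, 0.57494656, 0.40375443]), 'tool_rot': array([ 8.33982376e-01,  5.51790049e-01, -9.76657995e-04,  4.28510985e-04]), 'force': array([-0.20812083,  0.1746996 ,  0.28371347]), 'ft_torque': array([-0.02642896,  0.0047253 , -0.02124049]), 'finger_gap': 1.004047687050902}
side {'fx': 410.0099123105739, 'fy': 410.0099123105739, 'cx': 318.66169223027146, 'cy': 198.52562711279037, 'R': array([[ 0.99871786, -0.04539207,  0.0224097 ],
       [-0.01408997, -0.67444623, -0.73818951],
       [ 0.04862209,  0.7369273 , -0.67422107]]), 't': array([-0.52123168,  0.08409759,  0.96827708])}
top {'fx': 372.8495586444451, 'fy': 372.8495586444451, 'cx': 311.1334706402457, 'cy': 200.83227295549858, 'R': array([[ 0.00406171, -0.99994519,  0.00965025],
       [-0.99042486, -0.00535436, -0.13794897],
       [ 0.13799308, -0.00899754, -0.99039232]]), 't': array([0.0216781 , 0.53426486, 0.98539529])}
```

View pics/top0.png

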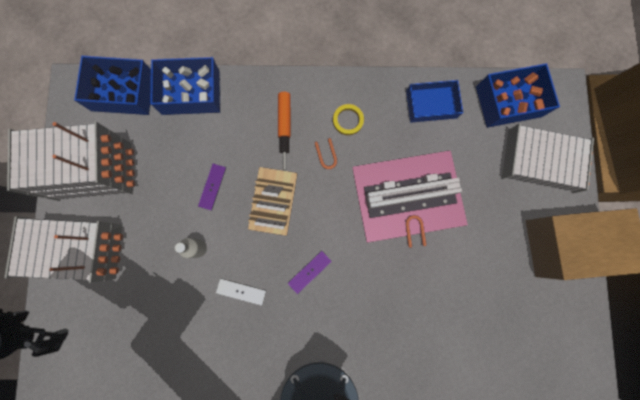

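View pics/side0.png

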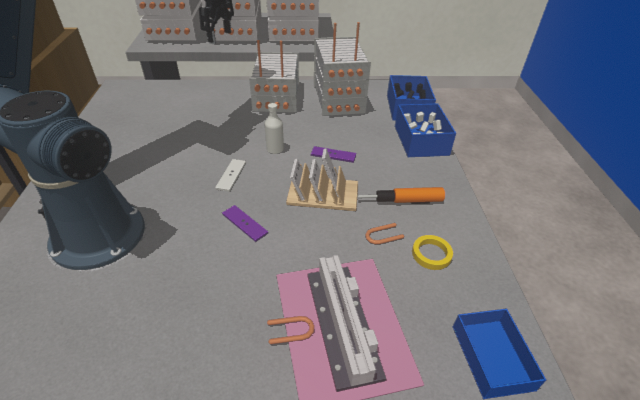

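Top: rack at about (272,202), jig on the pink pad at about (412,196). Side: rack at about (322,190), jig at about (345,320). The tall plate seems to be the middle one. I'll enlarge both.

```bash
cat > h.py <<'E'
from station import manip
import cv2,numpy as np
def ray(n,u,v):
    i=manip.camera_info(n);R=np.array(i["R"]);t=np.array(i["t"])
    return -R.T@t, R.T@np.array([(u-i["cx"])/i["fx"],(v-i["cy"])/i["fy"],1])
def onz(n,u,v,z):
    c,d=ray(n,u,v);return c+d*(z-c[2])/d[2]
def proj(n,X):
    i=manip.camera_info(n);c=np.array(i["R"])@np.array(X)+i["t"];return np.array([i["fx"]*c[0]/c[2]+i["cx"],i["fy"]*c[1]/c[2]+i["cy"]])
def crop(im,u0,v0,w,h,k,step=10):
    c=cv2.resize(im[v0:v0+h,u0:u0+w],None,fx=k,fy=k,interpolation=cv2.INTER_CUBIC)
    for x in range(-(-u0//step)*step,u0+w,step):
        cv2.line(c,((x-u0)*k,0),((x-u0)*k,6),(0,0,255),1);cv2.putText(c,str(x),((x-u0)*k+2,14),0,.35,(0,0,255),1)
    for y in range(-(-v0//step)*step,v0+h,step):
        cv2.line(c,(0,(y-v0)*k),(6,(y-v0)*k),(0,0,255),1);cv2.putText(c,str(y),(8,(y-v0)*k+4),0,.35,(0,0,255),1)
    return c
E
python3 - <<'E'
from h import *
t=cv2.imread("pics/top0.png");s=cv2.imread("pics/side0.png")
a=crop(t,240,160,66,80,6);b=crop(s,280,145,66+1,80,6)
cv2.imwrite("pics/rack.png",np.hstack([a[:,:396],b[:,:400]]))
a=crop(t,345,145,130,100,6);cv2.imwrite("pics/jig.png",a)
E
```

```text
(no output)
```

View pics/rack.png

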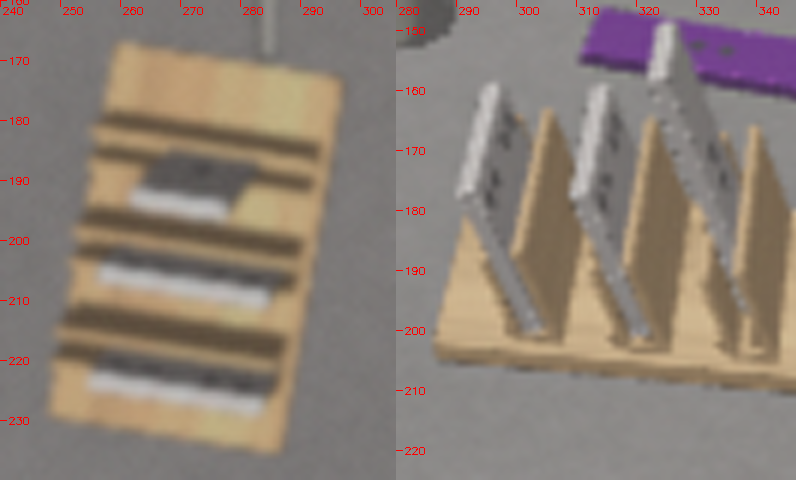

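View pics/jig.png

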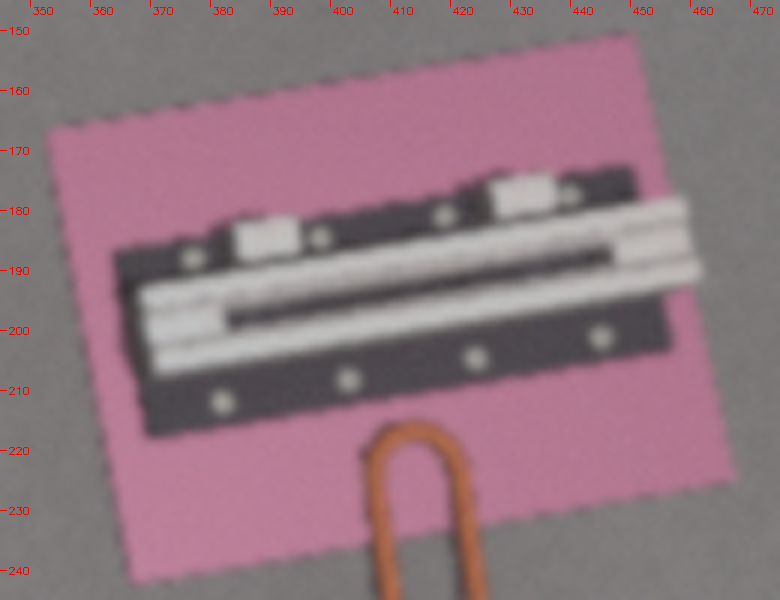

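Run:
```python
from h import *
np.set_printoptions(precision=4,suppress=True)
def tri(a,b):
    c1,d1=ray("top",*a);c2,d2=ray("side",*b)
    s=np.linalg.lstsq(np.c_[d1,-d2],c2-c1,rcond=None)[0];p,q=c1+d1*s[0],c2+d2*s[1];return (p+q)/2,np.linalg.norm(p-q)
print("blade top mid",tri((269.5,194.3),(324.3,156)));print("left",tri((261.7,193),(326,149.5)),"right",tri((277.5,195.7),(322.5,163)))
cs=[(259.8,167),(296.7,172.7),(286.5,234.7),(248.3,228.3)]
P=[onz("top",*c,.012) for c in cs];print("rack",np.array(P),np.mean(P,0))
m=np.mean(P,0);ex=(P[0]+P[1]-P[2]-P[3]);print("rack +x yaw deg",np.degrees(np.arctan2(ex[1],ex[0])),"sizes",[np.linalg.norm(P[i]-P[i-1]) for i in range(4)])
# jig: rail outer corners at z=.062
J=[onz("top",*c,.062) for c in [(368,193.5),(458.5,178.5),(461.5,191),(370.5,207)]]
print("jig rails",np.array(J),np.mean(J,0),[np.linalg.norm(J[i]-J[i-1]) for i in range(4)])
ey=J[0]+J[3]-J[1]-J[2];print("jig y dir yaw of x",np.degrees(np.arctan2(-ey[0],ey[1])))
pad=[onz("top",*c,.006) for c in [(353,166.5),(449.5,151),(466.5,225.5),(367,242)]];print("pad",np.mean(pad,0));e=pad[0]+pad[3]-pad[1]-pad[2];print(np.degrees(np.arctan2(-e[0],e[1])))
s=manip.sense();q=s["tool_rot"]
from scipy.spatial.transform import Rotation as Ro
r=Ro.from_quat(q).as_matrix();print("tool x",r[:,0],"yaw",np.degrees(np.arctan2(r[1,0],r[0,0])))
# channel floor strips
C=np.mean(J,0);yaw=np.arctan2(-ey[0],ey[1]);Y=np.array([-np.sin(yaw),np.cos(yaw)]);X=np.array([np.cos(yaw),np.sin(yaw)])
for n in("top","side"):
    im=cv2.GaussianBlur(cv2.imread(f"pics/{n}0.png",0).astype(np.float32),(0,0),.5)
    for dx in(-.004,0,.004):
        l=[]
        for y in np.arange(-.085,.086,.01):
            u=proj(n,[*(C[:2]+Y*y+X*dx),.032]);l.append(int(cv2.getRectSubPix(im,(1,1),(float(u[0]),float(u[1])))[0,0]))
        print(n,dx,l)
cv2.imwrite("pics/chan.png",crop(cv2.imread("pics/side0.png"),300,250,90,140,4))
```

```text
blade top mid (array([0.5382, 0.1293, 0.1265]), np.float64(0.001152737610708137))
left (array([0.5419, 0.1483, 0.1321]), np.float64(0.003949510544137721)) right (array([0.5343, 0.1097, 0.1204]), np.float64(0.0016229502602707903))
rack [[0.6339 0.1702 0.012 ]
 [0.618  0.0653 0.012 ]
 [0.4425 0.0919 0.012 ]
 [0.4597 0.1981 0.012 ]] [0.5385 0.1314 0.012 ]
rack +x yaw deg -8.856000341130734 sizes [np.float64(0.17642837844424056), np.float64(0.10616444497612544), np.float64(0.17757380144336066), np.float64(0.10761570820478977)]
jig rails [[ 0.5514 -0.1282  0.062 ]
 [ 0.5939 -0.3743  0.062 ]
 [ 0.5596 -0.3806  0.062 ]
 [ 0.5149 -0.1343  0.062 ]] [ 0.5549 -0.2543  0.062 ] [np.float64(0.03698791321740347), np.float64(0.24969834230297513), np.float64(0.03484316170317761), np.float64(0.2503912781251161)]
jig y dir yaw of x 10.043013864286454
pad [ 0.5547 -0.2541  0.006 ]
9.610372362103575
tool x [ 0.3911  0.9204 -0.002 ] yaw 66.97774166973754
top -0.004 [147, 150, 150, 144, 151, 148, 147, 149, 151, 149, 150, 147, 148, 149, 149, 148, 154, 165]
top 0 [99, 103, 103, 96, 103, 103, 99, 101, 103, 100, 98, 99, 99, 97, 104, 98, 107, 156]
top 0.004 [83, 84, 87, 82, 79, 83, 79, 80, 85, 78, 82, 82, 78, 81, 84, 84, 87, 156]
side -0.004 [185, 186, 186, 186, 187, 185, 187, 185, 188, 186, 184, 187, 186, 186, 182, 184, 184, 185]
side 0 [157, 148, 152, 149, 156, 149, 158, 148, 154, 154, 149, 159, 157, 150, 151, 155, 154, 155]
side 0.004 [186, 104, 96, 94, 93, 95, 109, 112, 108, 108, 90, 96, 96, 97, 98, 95, 97, 99]
```

```bash
python3 -m jog '[[[30,-45,0,-9.5],[30,-45,0,-9.5],[30,-45,0,-9.5],[30,-45,0,-9.5],[30,-45,0,-9.5],[30,-45,0,-9.5],[30,-45,0,-9.5],[30,-45,0,-9.5]]]' 45 20
python3 - <<'E'
from h import *
yaw=np.radians(10.0);C=np.array([.5549,-.2543]);Y=np.array([-np.sin(yaw),np.cos(yaw)]);X=np.array([np.cos(yaw),np.sin(yaw)])
im=cv2.imread("pics/side0.png",0).astype(np.float32)
for dx in (.002,.003,.004,.005):
    l=[]
    for y in np.arange(-.084,.085,.006):
        u=proj("side",[*(C+Y*y+X*dx),.032]);l.append(int(cv2.getRectSubPix(im,(1,1),(float(u[0]),float(u[1])))[0,0]))
    print(dx,l)
E
```

```text
t: 1.1
tcp_pos: [0.485, 0.2136, 0.4044]
tool_rot: [0.997, -0.081, -0.0, 0.0]
force: [-0.0, -0.3, -0.9]
finger_gap: 0.45
0.002 [176, 130, 126, 130, 126, 124, 124, 122, 125, 121, 120, 126, 124, 115, 126, 123, 118, 125, 125, 123, 123, 124, 125, 123, 124, 125, 115, 126, 120]
0.003 [185, 116, 110, 110, 106, 105, 105, 102, 104, 104, 102, 113, 116, 108, 113, 103, 93, 107, 107, 104, 101, 105, 108, 106, 102, 106, 102, 110, 100]
0.004 [187, 113, 99, 94, 88, 88, 90, 89, 92, 106, 105, 111, 111, 104, 109, 105, 81, 91, 91, 93, 93, 93, 92, 95, 93, 93, 88, 100, 92]
0.005 [187, 113, 96, 93, 88, 87, 88, 86, 86, 110, 109, 112, 112, 109, 112, 110, 77, 89, 92, 89, 86, 88, 92, 93, 86, 88, 89, 94, 85]
```

```bash
python3 -m jog '[[[29,-43,0,0],[29,-42.6,0,0],[0,0,-25,0],[0,0,-25,0],[0,0,-24,0],[0,0,0,0],[0,0,0,0],[0,0,0,0]]]' 45 20
python3 - <<'E'
from h import *
s=manip.sense();print(s["tcp_pos"])
t=manip.snapshot("top")[:,:,::-1].copy();d=manip.snapshot("side")[:,:,::-1].copy()
cv2.imwrite("pics/top1.png",t);cv2.imwrite("pics/side1.png",d)
cv2.imwrite("pics/p1.png",np.hstack([crop(t,235,150,66,80,6),crop(d,285,115,67,80,6)]))
E
```

```text
t: 2.1
tcp_pos: [0.5428, 0.1297, 0.3318]
tool_rot: [0.997, -0.079, 0.001, -0.0]
force: [-0.5, -0.1, -0.0]
finger_gap: 0.453
[0.54275389 0.12974595 0.33182719]
```

View pics/p1.png

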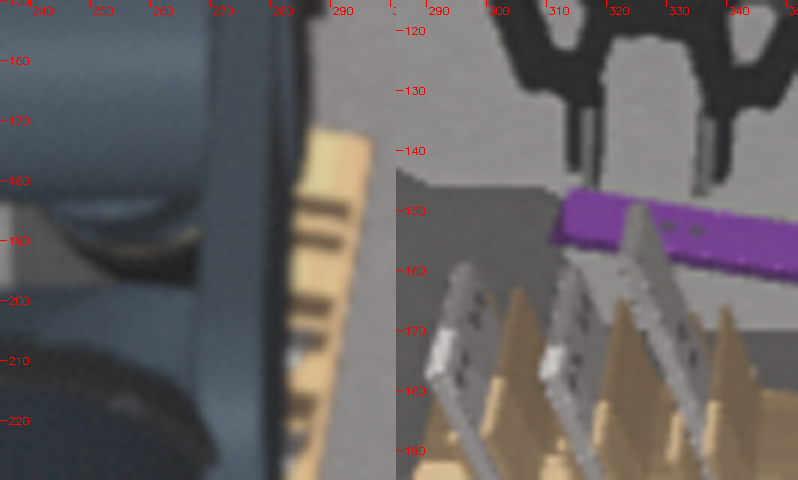

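Run:
```python
from h import *
for p in([.5428,.1297,.159],[.5365,.1293,.138],[.5365,.1490,.138],[.5365,.1293,.141]):print(p,proj("side",p),proj("top",p))
```

```text
[0.5428, 0.1297, 0.159] [326.39777134 144.97321947] [268.01388017 190.09489302]
[0.5365, 0.1293, 0.138] [323.51785352 152.22685749] [269.01596391 194.02440202]
[0.5365, 0.149, 0.138] [323.08552233 147.50389562] [261.03670522 193.98040965]
[0.5365, 0.1293, 0.141] [323.55544414 151.21975952] [268.89148991 193.83441046]
```

```bash
python3 -m jog '[[[1.5,-0.5,-14,0],[0,0,-14,0],[0,0,-14,0],[0,0,-14,0],[0,0,0,0],[0,0,0,0],[0,0,0,0],[0,0,0,0]]]' 45 20 && python3 -m jog '[[[0,0,0,0],[0,0,0,0],[0,0,0,0],[0,0,0,0],[0,0,0,0],[0,0,0,0],[0,0,0,0],[0,0,0,0]]]' 0 20
```

```text
t: 3.2
tcp_pos: [0.544, 0.1291, 0.2752]
tool_rot: [0.997, -0.079, 0.001, -0.0]
force: [0.2, 0.1, -0.6]
finger_gap: 0.447
t: 4.2
tcp_pos: [0.546, 0.1289, 0.2766]
tool_rot: [0.997, -0.079, 0.004, -0.0]
force: [1.7, -0.4, 7.0]
finger_gap: 0.212
```

```bash
python3 -m jog '[[[-1.3,0.2,3.6,0],[-1.3,0.2,3.6,0],[-1.3,0.2,3.6,0],[-1.3,0.2,3.6,0],[-1.3,0.2,3.6,0],[-1.3,0.2,3.6,0],[-1.3,0.2,3.6,0],[-1.3,0.2,3.6,0]]]'
python3 - <<'E'
from h import *
d=manip.snapshot("side")[:,:,::-1].copy();cv2.imwrite("pics/side2.png",d)
cv2.imwrite("pics/p2.png",crop(d,275,90,90,120,5))
E
```

```text
t: 5.2
tcp_pos: [0.5359, 0.1305, 0.3045]
tool_rot: [0.997, -0.079, 0.005, -0.0]
force: [5.7, -0.1, -2.2]
finger_gap: 0.208
```

View pics/p2.png

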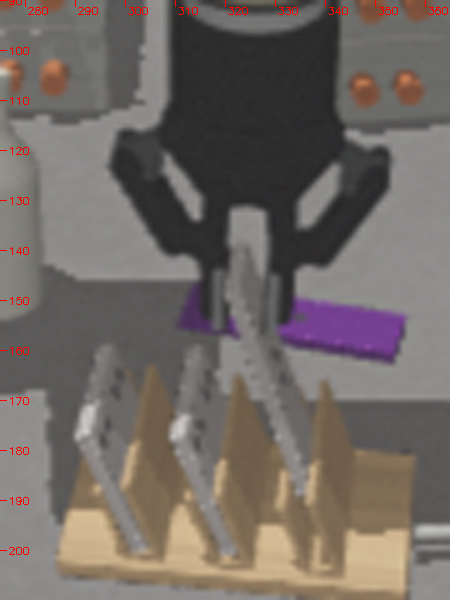

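The blade is rising cleanly between the pads, with its foot at about (334,189), still tilted. Next I'll ease it upright as it clears the slot.

```bash
python3 -m jog '[[[-1,0.2,3.6,0],[-0.5,0,3.6,0],[1,-0.2,3.6,0],[2.5,-0.4,3.6,0],[3,-0.5,3.6,0],[3,-0.5,4,0],[3,-0.5,4,0],[0,0,4,0]]]'
```

```text
t: 6.25
tcp_pos: [0.5441, 0.1288, 0.3334]
tool_rot: [0.997, -0.079, -0.001, 0.0]
force: [-0.3, 0.2, -1.0]
finger_gap: 0.09
```

```bash
python3 -m jog '[[[0,0,25,0],[0,0,25,0],[0,0,25,0],[0,-10,10,2.3],[0,-25,0,2.4],[0,-35,0,2.4],[0,-45,0,2.4],[0,-45,0,2.4]]]' && python3 -m jog '[[[0,-45,0,2.4],[0,-45,0,2.4],[2,-45,0,2.2],[4,-45,0,0],[4,-40,0,0],[3,-20,0,0],[2,-8,0,0],[0,0,0,0]]]'
python3 - <<'E'
from h import *
s=manip.sense();print(s["tcp_pos"],s["tool_rot"])
t=manip.snapshot("top")[:,:,::-1].copy();d=manip.snapshot("side")[:,:,::-1].copy();cv2.imwrite("pics/side3.png",d);cv2.imwrite("pics/top3.png",t)
cv2.imwrite("pics/p3.png",np.hstack([crop(d,300,180,95,150,4),crop(t,350,120,100,150,4)]))
E
```

```text
t: 7.25
tcp_pos: [0.5439, -0.0321, 0.4184]
tool_rot: [1.0, 0.026, -0.001, -0.0]
force: [0.6, -0.6, -1.3]
finger_gap: 0.087
t: 8.25
tcp_pos: [0.5595, -0.2785, 0.4183]
tool_rot: [0.996, 0.086, -0.0, -0.001]
force: [0.5, 0.2, -1.4]
finger_gap: 0.092
[ 0.55948927 -0.27845222  0.41827629] [ 9.96272208e-01  8.62625239e-02 -2.87775574e-04 -6.17272554e-04]
```

View pics/p3.png

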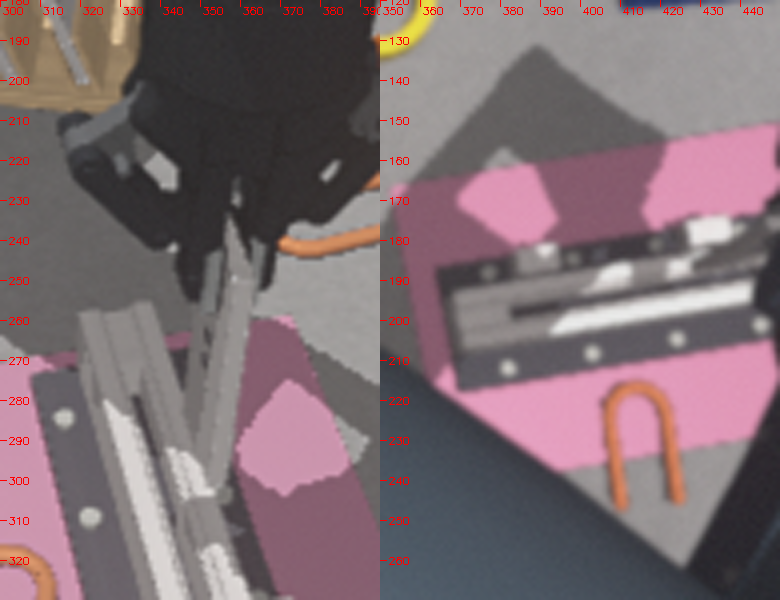

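Run:
```python
from h import *
for z in(.28,.25,.22,.2,.18,.16,.14):print(z,proj("side",[.563,-.298,z]).round(1),proj("side",[.5595,-.2785,z]).round(1))
cv2.imwrite("pics/p4.png",crop(cv2.imread("pics/side3.png"),325,220,55,90,9 if 0 else 6))
```

```text
0.28 [361.1 247.7] [357.2 237.6]
0.25 [359.3 261. ] [355.5 251. ]
0.22 [357.5 273.5] [353.9 263.4]
0.2 [356.4 281.3] [352.9 271.3]
0.18 [355.4 288.9] [351.9 278.9]
0.16 [354.3 296.1] [351.  286.2]
0.14 [353.4 303.1] [350.1 293.2]
```

View pics/p4.png

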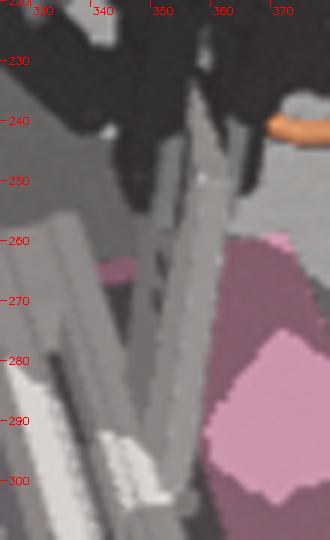

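The blade is upright: near edge from (359,250) to (352,302), matching a vertical line. The foot is about 272 mm below the TCP. I'll lower it into the mouth.

```bash
python3 -m jog '[[[0,0,-20,0],[0,0,-20,0],[0,0,-20,0],[0,0,-12,0],[0,0,-3,0],[0,0,0,0],[0,0,0,0],[0,0,0,0]]]' && python3 -m jog '[[[0,0,-3,0],[0,0,-3,0],[0,0,-3,0],[0,0,-3,0],[0,0,-3,0],[0,0,-3,0],[0,0,0,0],[0,0,0,0]]]'
python3 - <<'E'
from h import *
d=manip.snapshot("side")[:,:,::-1].copy();cv2.imwrite("pics/side5.png",d)
cv2.imwrite("pics/p5.png",crop(d,310,230,75,100,6))
E
```

```text
t: 9.35
tcp_pos: [0.5596, -0.2793, 0.3442]
tool_rot: [0.996, 0.086, 0.0, 0.0]
force: [0.0, -0.4, -1.3]
finger_gap: 0.088
t: 10.35
tcp_pos: [0.5596, -0.2792, 0.3255]
tool_rot: [0.996, 0.086, 0.0, 0.0]
force: [0.9, 0.1, -1.3]
finger_gap: 0.088
```

View pics/p5.png

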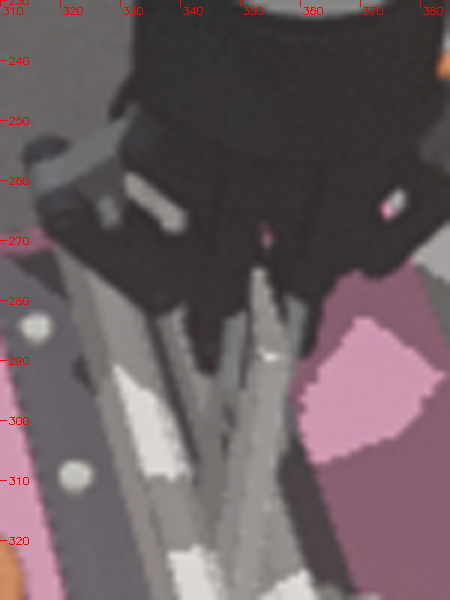

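The blade is going down between the rails with no side load. I'll lower to floor contact.

```bash
python3 -m jog '[[[0,0,-2,0],[0,0,-2,0],[0,0,-2,0],[0,0,-2,0],[0,0,-2,0],[0,0,-2,0],[0,0,-2,0],[0,0,0,0]]]' && python3 -m jog '[[[0,0,-1,0],[0,0,-1,0],[0,0,-1,0],[0,0,-1,0],[0,0,-1,0],[0,0,0,0],[0,0,0,0],[0,0,0,0]]]'
```

```text
t: 11.4
tcp_pos: [0.5595, -0.2792, 0.3113]
tool_rot: [0.996, 0.086, 0.0, -0.0]
force: [1.7, 0.6, -2.2]
finger_gap: 0.088
t: 12.4
tcp_pos: [0.5595, -0.2792, 0.3064]
tool_rot: [0.996, 0.086, 0.0, 0.0]
force: [1.8, 0.9, -2.1]
finger_gap: 0.089
```

```bash
python3 -m jog '[[[0,0,-1,0],[0,0,-1,0],[0,0,-1,0],[0,0,-1,0],[0,0,0,0],[0,0,0,0],[0,0,0,0],[0,0,0,0]]]'
```

```text
t: 13.4
tcp_pos: [0.5595, -0.2792, 0.303]
tool_rot: [0.996, 0.086, 0.0, 0.0]
force: [1.2, 0.9, 5.8]
finger_gap: 0.085
```

```bash
python3 -m jog '[[[-0.2,1.2,0,0],[-0.2,1.2,0,0],[-0.2,1.2,0,0],[-0.2,1.2,0,0],[-0.2,1.2,0,0],[-0.2,1.2,0,0],[-0.2,1.2,0,0],[0,0,0,0]]]'
```

```text
t: 14.4
tcp_pos: [0.5581, -0.2705, 0.3023]
tool_rot: [0.996, 0.086, -0.0, -0.0]
force: [1.7, -2.2, 2.3]
finger_gap: 0.089
```

```bash
python3 -m jog '[[[0,0,-0.5,0],[-0.2,1,0,0],[-0.2,1,0,0],[-0.2,1,0,0],[-0.2,1,0,0],[0,0,0,0],[0,0,0,0],[0,0,0,0]]]'
```

```text
t: 15.4
tcp_pos: [0.5573, -0.2667, 0.302]
tool_rot: [0.996, 0.086, 0.0, -0.0]
force: [2.5, -1.1, 2.1]
finger_gap: 0.092
```

```bash
python3 -m jog '[[[0,0,-0.7,0],[-0.2,1,0,0],[-0.2,1,0,0],[-0.2,1,0,0],[-0.2,1,0,0],[0,0,0,0],[0,0,0,0],[0,0,0,0]]]'
```

```text
t: 16.4
tcp_pos: [0.5565, -0.2628, 0.3012]
tool_rot: [0.996, 0.086, 0.0, -0.0]
force: [3.4, -2.6, 2.4]
finger_gap: 0.088
```

```bash
python3 -m jog '[[[0.6,0,-0.5,0],[-0.1,1,0,0],[-0.1,1,0,0],[-0.1,1,0,0],[-0.1,1,0,0],[0,0,0,0],[0,0,0,0],[0,0,0,0]]]'
```

```text
t: 17.4
tcp_pos: [0.5564, -0.2585, 0.3005]
tool_rot: [0.996, 0.086, -0.001, -0.001]
force: [0.8, -1.2, 0.5]
finger_gap: 0.093
```

```bash
python3 -m jog '[[[0,0,0,0],[0,0,-0.5,0],[0,0,-0.5,0],[0,0,-0.5,0],[0,0,-0.5,0],[0,0,0,0],[0,0,0,0],[0,0,0,0]]]' 0 40
python3 - <<'E'
from h import *
d=manip.snapshot("side")[:,:,::-1].copy();cv2.imwrite("pics/side6.png",d)
cv2.imwrite("pics/p6.png",crop(d,310,215,75,100,6))
E
```

```text
t: 18.4
tcp_pos: [0.5566, -0.2585, 0.3003]
tool_rot: [0.996, 0.086, -0.0, -0.0]
force: [-2.1, 0.9, 10.3]
finger_gap: 0.086
```

View pics/p6.png

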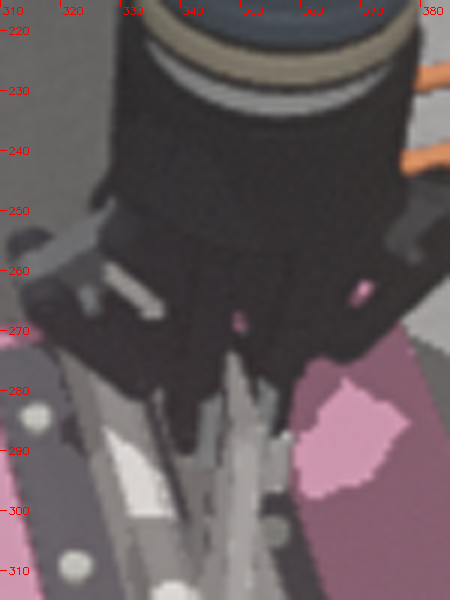

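```bash
python3 -m jog '[[[0,0,0.5,0],[-0.2,1,0,0],[-0.2,1,0,0],[-0.2,1,0,0],[-0.2,1,0,0],[0,0,0,0],[0,0,0,0],[0,0,0,0]]]'
```

```text
t: 19.45
tcp_pos: [0.5563, -0.2553, 0.3]
tool_rot: [0.996, 0.086, 0.001, 0.001]
force: [-0.2, -1.8, 5.3]
finger_gap: 0.089
```

```bash
python3 -m jog '[[[-0.2,1,0,0],[-0.2,1,0,0],[-0.2,1,0,0],[-0.2,1,0,0],[-0.1,0.5,0,0],[0,0,0,0],[0,0,0,0],[0,0,0,0]]]'
```

```text
t: 20.45
tcp_pos: [0.5547, -0.2499, 0.2988]
tool_rot: [0.996, 0.086, -0.001, -0.001]
force: [0.9, 1.0, -1.7]
finger_gap: 0.085
```

The load vanished and z dropped, which looks like the notch. I'll lower gently.

```bash
python3 -m jog '[[[0,0,-1,0],[0,0,-1,0],[0,0,-1,0],[0,0,-1,0],[0,0,0,0],[0,0,0,0],[0,0,0,0],[0,0,0,0]]]'
```

```text
t: 21.45
tcp_pos: [0.5549, -0.2503, 0.2953]
tool_rot: [0.996, 0.086, -0.0, -0.0]
force: [-0.3, 0.2, -1.2]
finger_gap: 0.09
```

```bash
python3 -m jog '[[[0,0,-1.5,0],[0,0,-1.5,0],[0,0,-1.5,0],[0,0,-1.5,0],[0,0,-1,0],[0,0,-1,0],[0,0,0,0],[0,0,0,0]]]'
```

```text
t: 22.45
tcp_pos: [0.5551, -0.2503, 0.2896]
tool_rot: [0.996, 0.086, 0.0, 0.0]
force: [-2.0, 1.3, 10.9]
finger_gap: 0.087
```

```bash
python3 -m jog '[[[0,0,1,0],[0,0,0,0],[0,0,0,0],[0,0,0,0],[0,0,0,0],[0,0,0,0],[0,0,0,0],[0,0,0,0]]]' 22 20
python3 - <<'E'
from h import *
d=manip.snapshot("side")[:,:,::-1].copy();t=manip.snapshot("top")[:,:,::-1].copy();cv2.imwrite("pics/side7.png",d);cv2.imwrite("pics/top7.png",t)
cv2.imwrite("pics/p7.png",crop(d,310,215,75,100,6))
E
```

```text
t: 23.45
tcp_pos: [0.555, -0.2503, 0.2884]
tool_rot: [0.996, 0.086, 0.0, 0.0]
force: [-0.1, 0.3, 0.6]
finger_gap: 0.223
```

View pics/p7.png

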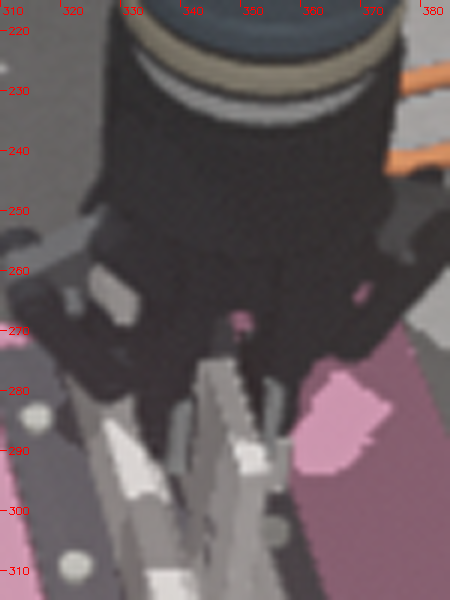

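```bash
python3 -m jog '[[[0,0,0,0],[0,0,0,0],[0,0,0,0],[0,0,10,0],[0,0,25,0],[0,0,40,0],[0,0,50,0],[0,0,40,0]]]' 60 20 && python3 -m jog '[[[0,30,10,0],[0,50,0,0],[0,50,0,0],[0,50,0,0],[-10,50,0,0],[-20,30,0,0],[-20,0,0,0],[0,0,0,0]]]'
python3 - <<'E'
from h import *
d=manip.snapshot("side")[:,:,::-1].copy();t=manip.snapshot("top")[:,:,::-1].copy();cv2.imwrite("pics/side8.png",d);cv2.imwrite("pics/top8.png",t)
cv2.imwrite("pics/p8.png",np.hstack([crop(d,300,220,80,130,5),crop(t,375,160,76,130,5)]))
C=np.array([.5549,-.2543]);a=np.radians(9.9);Y=np.array([-np.sin(a),np.cos(a)])
for yc in(0,.004,.008):
  for z in(.148,.162):
    print(yc,z,"near/far top",[proj("side",[*(C+Y*(yc+e)),z]).round(1) for e in(-.02,.02)],[proj("top",[*(C+Y*(yc+e)),z]).round(1) for e in(-.02,.02)])
E
```

```text
t: 24.55
tcp_pos: [0.5549, -0.2502, 0.4563]
tool_rot: [0.996, 0.086, 0.001, 0.001]
force: [0.5, -0.7, 0.2]
finger_gap: 0.602
t: 25.55
tcp_pos: [0.5038, 0.0104, 0.4641]
tool_rot: [0.996, 0.087, 0.0, 0.0]
force: [1.2, 0.0, 0.6]
finger_gap: 0.597
0 0.148 near/far top [array([349.5, 288.2]), array([343.3, 269.6])] [array([432.7, 185.5]), array([416.8, 188.2])]
0 0.162 near/far top [array([350.1, 283.3]), array([343.9, 264.6])] [array([434.6, 184.5]), array([418.5, 187.2])]
0.004 0.148 near/far top [array([348.8, 286.3]), array([342.8, 267.9])] [array([431.1, 185.8]), array([415.2, 188.5])]
0.004 0.162 near/far top [array([349.4, 281.3]), array([343.3, 262.9])] [array([433. , 184.8]), array([416.9, 187.5])]
0.008 0.148 near/far top [array([348.2, 284.4]), array([342.2, 266.1])] [array([429.5, 186.1]), array([413.6, 188.7])]
0.008 0.162 near/far top [array([348.8, 279.4]), array([342.7, 261.1])] [array([431.4, 185. ]), array([415.3, 187.7])]
```

View pics/p8.png

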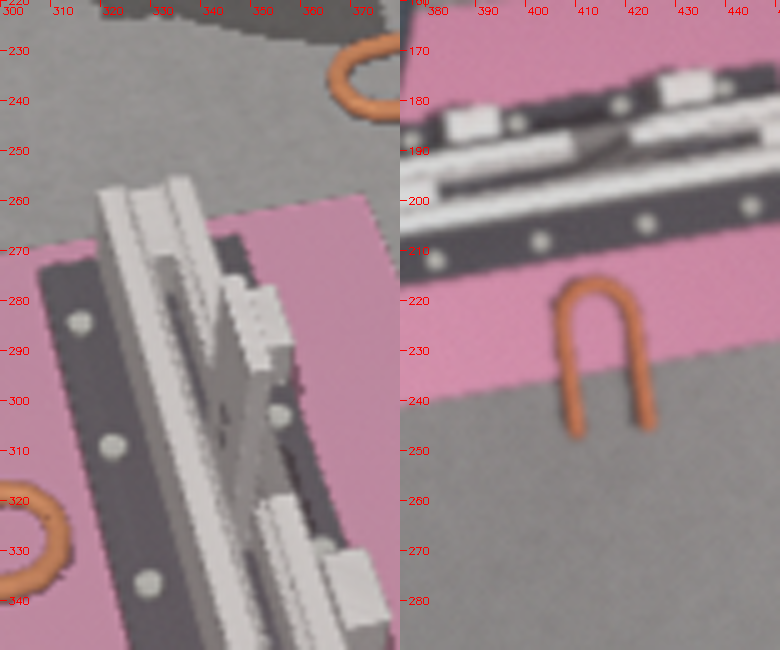

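Side: the blade stands between the rails, top face from about (346,276) to (351.5,292.5). Top: the blade crosses the +x rail around (409–421,188), with its ends unclear. My 12 pictures are used, so I'll check numerically by differencing against the first frames.

Run:
```python
from h import *
def g(n):return cv2.imread(f"pics/{n}.png",0).astype(int)
a,b=g("top0"),g("top8")
print("top after, rows178-198 cols 402-440 step1 (val/10)")
for v in range(178,200):print(v," ".join("%2d"%(x//10) for x in b[v,404:442])," | "," ".join("%+3d"%((b[v,u]-a[v,u])//10) for u in range(404,442,2)))
a,b=g("side0"),g("side8")
print("side cols 336-362")
for v in range(266,334,2):print(v," ".join("%2d"%(x//10) for x in b[v,336:362])," | "," ".join("%+3d"%((b[v,u]-a[v,u])//10) for u in range(336,362)))
```

```text
top after, rows178-198 cols 402-440 step1 (val/10)
178 15 15 14 14 13 12 12 11 11 12 11 11  9  9 10 10  9  8  7  6  7  8 10 15 20 21 21 21 21 21 21 21 20 17 15 15 14 12  |   +1  +1  +1  +1  +0  +1  +0  +0  +1  +0  +0  +1  +2  +2  +2  +2  +2  +1  +1
179 13 12 12 11 11  9  9  8  9  9  9  8  8 10 12 13 11  8  7  7  7  7 10 15 19 20 20 20 20 20 19 19 18 15 12 11 11 10  |   +1  +1  +1  +0  +0  +1  +1  +1  +1  +0  +0  +1  +2  +2  +2  +2  +2  +1  +1
180 10  9  9  9  8  8  8  8  8  7  8  8  9 12 15 15 13 10  8  7  7  7  9 13 18 19 18 17 16 16 16 15 14 13 12 12 13 14  |   +1  +0  +0  +0  +0  +0  +0  +1  +1  +1  +0  +1  +2  +2  +1  +1  +1  +1  +1
181  8  8  8  8  8  7  7  7  7  7  7  7  8 12 15 16 13 10  8  7  7  8  9 12 14 15 15 14 14 14 14 15 16 17 17 18 18 18  |   +0  +0  +0  +0  +0  -1  +0  +1  +1  +1  +0  +1  +1  +1  +1  +1  +1  +2  +2
182  7  7  7  7  7  7  7  6  6  6  6  6  7 10 13 13 11  8  8  8  9 10 12 13 14 15 16 17 17 18 18 19 19 20 20 20 20 20  |   +0  +0  +0  -1  -1  -1  +0  +1  +1  +0  +0  +1  +1  +1  +1  +2  +2  +2  +2
183  6  6  7  6  6  6  6  5  6  6  6  6  7  8  9  9  9  9  
[... 9084 characters left out ...]
8 16 19 19 19 19 19 15  |   +0  +0  +0  +0  +0  +0  +0  +0  +0  +0  +1  +4  +2  +2  +0  +0  +0  +0  +0  +0  +0  +0  +0  +0  +0  -1
328 12 12 12 15 19 19 19 19 19 18 16 15 13 12 12 12 11 18 18 17 18 19 19 19 19 19  |   +0  +0  +0  +0  +0  +0  +0  +0  +0  +0  +0  +3  +3  +1  +0  +0  +0  +0  +0  +0  +0  +0  +0  +0  +0  +0
330 11 12 12 12 16 19 19 19 19 19 15 15 12 10 10 11 11 13 18 18 16 19 19 19 19 19  |   +0  +0  +0  +0  +0  +0  +0  +0  +0  +0  +0  +0  +1  +0  +0  +0  +0  +0  +0  +0  +0  +0  +0  +0  +0  +0
332 11 12 12 11 13 19 19 19 19 19 17 15 14 10  8 10 11 12 18 18 18 17 19 19 19 19  |   +0  +0  +0  +0  +0  +0  +0  +0  +0  +0  +0  +0  +0  +0  +0  +0  +0  +0  +0  +0  +0  +0  +0  +0  +0  +0
```

Run:
```python
from h import *
from scipy.optimize import least_squares
C=np.array([.5549,-.2543]);a=np.radians(9.9);Y=np.array([-np.sin(a),np.cos(a)]);X=np.array([Y[1],-Y[0]])
P=lambda n,x,y,z:proj(n,[*(C+X*x+Y*y),z])
print("rail far ends side pred",[P("side",x,.125,.062).round(1) for x in(-.0175,-.0055,.0055,.0175)])
b8=cv2.imread("pics/side8.png",0).astype(int)
print("end block +90 edge (channel mid) pred",P("side",0,.09,.062).round(1),"end block -90",P("side",0,-.09,.062).round(1),"near end",P("side",0,-.125,.062).round(1))
for y in(.09,-.09,-.125):
    l=[]
    for d in range(-16,17,2):
        u,v=P("side",0,y+d/1000,.062);l.append(int(cv2.getRectSubPix(b8.astype(np.float32),(1,1),(float(u),float(v)))[0,0]))
    print(y,l)
```

```text
rail far ends side pred [array([319.5, 257. ]), array([325.1, 256.1]), array([330.2, 255.3]), array([335.8, 254.4])]
end block +90 edge (channel mid) pred [331.7 268.8] end block -90 [356.9 351.4] near end [362.9 371.2]
0.09 [130, 133, 133, 133, 132, 141, 175, 194, 193, 192, 193, 194, 195, 195, 195, 194, 194]
-0.09 [195, 195, 197, 194, 194, 196, 174, 122, 108, 109, 108, 108, 105, 107, 108, 109, 105]
-0.125 [130, 131, 132, 132, 133, 133, 153, 188, 193, 192, 191, 193, 194, 195, 195, 196, 194]
```

Run:
```python
from h import *
# far top end, side bias-corrected by jig (-1,-1.9)
c1,d1=ray("top",420.5,187.3);c2,d2=ray("side",345.8,273.1)
s=np.linalg.lstsq(np.c_[d1,-d2],c2-c1,rcond=None)[0];p=(c1+d1*s[0]+c2+d2*s[1])/2
a=np.radians(9.9);r=p[:2]-[.5549,-.2543];print("far top z",p[2],"jig y of centre",r@[-np.sin(a),np.cos(a)]-.02,"miss",np.linalg.norm(c1+d1*s[0]-c2-d2*s[1]))
A=cv2.imread("pics/side0.png",0).astype(float);B=cv2.imread("pics/side8.png",0).astype(float)
# plates in the rack: image shift before/after (side view)
for n,(u,v,w,h) in {"plate1":(288,157,22,45),"plate2":(307,157,20,45),"bend_a":(262,312,55,38),"tape":(408,230,48,42)}.items():
    print(n,cv2.phaseCorrelate(A[v:v+h,u:u+w].copy(),B[v:v+h,u:u+w].copy()))
s=manip.sense();print(s["force"],s["t"])
```

```text
far top z 0.14933174937763033 jig y of centre -0.009107083495569228 miss 0.0013693894710785643
plate1 ((-2.606275284222681, 2.363825879801361), 0.04021156964006004)
plate2 ((-0.8959979590756735, 1.4944861079602951), 0.24563098073829817)
bend_a ((0.024941198534918385, 0.007405367918632777), 0.9972145186412575)
tape ((-0.07214579176985936, 0.6431767116400344), 0.994278382483198)
[ 0.98016811 -0.54673783  0.21763205] 25.65
```

```bash
python3 -m jog '[[[-13,30,5,0],[-13,30,5,0],[-13,30,5,0],[-13,30,5,0],[-13,30,5,0],[-13,30,5,0],[-13,30,5,0],[0,0,0,0]]]'
python3 - <<'E'
from h import *
A=cv2.imread("pics/side0.png",0);B=cv2.cvtColor(manip.snapshot("side"),cv2.COLOR_RGB2GRAY);A8=cv2.imread("pics/side8.png",0)
for n,(u,v,w,h) in {"plate1":(288,157,22,45),"plate2":(307,157,18,45)}.items():
    e=lambda I:cv2.Canny(I,60,150)[v:v+h,u:u+w].astype(float)
    r=cv2.matchTemplate(B[v-8:v+h+8,u-8:u+w+8],A[v:v+h,u:u+w],cv2.TM_CCOEFF_NORMED);m=cv2.minMaxLoc(r);print(n,m[1],m[3][0]-8,m[3][1]-8,np.abs(B[v:v+h,u:u+w].astype(int)-A[v:v+h,u:u+w]).mean())
print("blade region change since last look",np.abs(B[266:334,336:362].astype(int)-A8[266:334,336:362]).mean())
E
```

```text
t: 26.65
tcp_pos: [0.4143, 0.2209, 0.4989]
tool_rot: [0.996, 0.087, 0.001, -0.0]
force: [-0.0, -0.8, -0.1]
finger_gap: 0.603
plate1 0.8011695146560669 0 0 9.255555555555556
plate2 0.7568222284317017 0 0 9.866666666666667
blade region change since last look 5.244909502262443
```

Both plates match at zero shift (the leftover difference is probably lighting or shadow). The blade's top is at about 149 mm, against 148 mm when fully home. Handing in.

```bash
python3 -c "
from station import manip
print(manip.sign_off())"
```

```text
the job is handed in; nothing more can be done
None
```

The blade is out of the rack and standing released in the jig's channel, and my checks put it fully home in the notch. I handed the job in at about 27 s with the robot clear of everything. I gripped the blade by its faces, drew it out along the slant, set it on the strip and slid it along +y with light pressure until it dropped.

**Drop:** the tool sank about 14 mm from first floor contact, which matches the notch depth. The largest vertical force I read was about 11 N.

**Height:** after release, the two cameras put the blade's top at about 149 mm; fully home is 148 mm. It looked level and upright, centred near jig y = -7 to -9 mm.

**Disagreements:**
- The tool was at y = +4 mm when the blade dropped, so the blade must have tilted or slipped about 12 mm in the grip during the search.
- Just before the drop, part of the 14 mm had already been lost that way, leaving about 10 mm for the drop itself. I rely on the camera height instead.
- The side camera read about 4 mm off along y and I corrected for it using the jig's edges.

**Other items:** both wide plates matched their first picture at zero shift, with correlations of only 0.76–0.80, probably from shadows. The copper bend on the pad had not moved. The tape matched to within 0.6 pixel. I did not measure the other bend, the screwdriver or the bottle afterwards. I had used all 12 picture views, so the last checks were numeric only.

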